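Take the depth of a divider slot

TASK

Before I order the divider, take the depth of the slot directly in front of the salt cellar: lift the depth gauge out of its holder, put its pin in that slot and press until the foot sits flat and firm on the silicone for about a second, without leaning on it hard enough to mark it. Then set the gauge gently back upright in its holder with the red rider still showing that reading, and leave everything else as it is.

Things in the scene. Friction and masses are not known exactly. Their poses are not given: they have to be found in the camera images.
- gauge: depth gauge, 0.13 to 0.2 kg: steel foot 56 x 20 x 6 mm (x, y, z), blue barrel 30 x 20 mm up to z 66, steel button up to z 71. Grip it across y (20 mm), about z 40. Origin: centre of the foot's flat underside, z up. A sprung 4 mm round-ended pin sticks 16 mm out below the origin. To measure, the foot bridges the slot, its x axis across the slot. Starts standing in the holder.
- pin (a joint): how far the sprung pin is pushed into the gauge (m): 0 = fully out, 16 mm below the foot; 0.016 = flush with the foot. 1 N starts it, then 0.1 N more per mm, plus 0.7 N while it pushes the rider; it springs back by itself. With the foot flat over a slot, depth = 0.016 minus this value.
- rider (a joint): red slip rider (m), a 10 x 4 mm tab sticking 6 mm out of the gauge's +x face, 24 to 45 mm above its origin. 0 = lowest, as at the start. The pin pushes it up and it stays at the furthest the pin has reached, so it keeps the reading: depth = 0.016 minus this value. Pushing the pin in further anywhere spoils the reading.
- holder: black rubber gauge holder fixed on the worktop left or right of the drawer, 84 x 52 mm (x, y). Origin: centre of its underside. The foot stands on ledges 30 mm above the origin, foot along x (either way round), in a rim 5 mm higher enclosing 72 x 40 mm; the pin hangs free in a central well 34 x 32 mm, 24 mm deep. It gives 1 mm per 12 N.
- seat_a: one of three similar grey-green silicone divider seats in the drawer's middle row (shuffled), fixed, 66 x 104 mm (x, y). A closed-ended slot 7 mm wide (x), 84 long (y) is centred in the flat top. Origin: centre of the underside. Mouldings differ: the top is 24 to 37 mm above the origin and the slot 6 to 15 mm deep, unknown until felt. It gives 1 mm per 12 N; 20 N marks it.
- seat_b: another of three similar grey-green silicone divider seats in the drawer's middle row (shuffled), fixed, 66 x 104 mm (x, y). A closed-ended slot 7 mm wide (x), 84 long (y) is centred in the flat top. Origin: centre of the underside. Mouldings differ: the top is 24 to 37 mm above the origin and the slot 6 to 15 mm deep, unknown until felt. It gives 1 mm per 12 N; 20 N marks it.
- seat_c: third of three similar grey-green silicone divider seats in the drawer's middle row (shuffled), fixed, 66 x 104 mm (x, y). A closed-ended slot 7 mm wide (x), 84 long (y) is centred in the flat top. Origin: centre of the underside. Mouldings differ: the top is 24 to 37 mm above the origin and the slot 6 to 15 mm deep, unknown until felt. It gives 1 mm per 12 N; 20 N marks it.
- salt_cellar: pale ceramic salt cellar with a round bamboo lid, 73 mm across, 41 mm high (46 with its knob), in one of the three back cells. Origin: centre of its underside. The seat directly in front of it (about 100 mm nearer the drawer's front; the other seats are about 150 mm or more away) is the one to measure.
- drawer: slim white lacquered drawer, fixed on the worktop, 346 mm front to back (x), 392 mm wide at its 86 mm high front, which faces -x; other walls 70 mm high. Origin: centre of its underside. The tray base inside is 15 mm above the origin, the cell walls reach 39 mm. Front row: grinder, grater; middle: seats; back: cellar, jar, infuser.
- jar: closed frosted glass jar, 58 mm across, 54 mm high, in a back cell. Origin: centre of its underside.
- infuser: steel tea infuser basket with lid, 56 mm across (83 over its wire ears), 52 mm high, in a back cell. Origin: centre of its underside.
- grinder: stainless pepper grinder lying along y in the left front cell, 42 mm across, 130 mm long. Origin: on its underside, mid-length.
There are look-alikes about, which are no part of the job. What is meant by the salt_cellar is not turquoise, and is the smaller of those in its own colour.

How it is judged (in metres and radians):
On the way:
1. the foot sits flat on the seat in front of the salt cellar, pressed with more than 5 N, with the pin standing on the bottom of its slot (((horizontal distance between seat_a and salt_cellar below 0.125 m and z of gauge in the frame of seat_a between 0.023 and 0.0263 m and x of gauge in the frame of seat_a between -0.004 and 0.004 m and y of gauge in the frame of seat_a between -0.042 and 0.042 m and value of joint pin between 0.0005 and 0.0035 m and angle between gauge's own z axis and vertical below 0.06 rad and contact force between gauge and seat_a above 5 N) or (horizontal distance between seat_b and salt_cellar below 0.125 m and z of gauge in the frame of seat_b between 0.032 and 0.0353 m and x of gauge in the frame of seat_b between -0.004 and 0.004 m and y of gauge in the frame of seat_b between -0.042 and 0.042 m and value of joint pin between 0.0075 and 0.0105 m and angle between gauge's own z axis and vertical below 0.06 rad and contact force between gauge and seat_b above 5 N) or (horizontal distance between seat_c and salt_cellar below 0.125 m and z of gauge in the frame of seat_c between 0.034 and 0.0373 m and x of gauge in the frame of seat_c between -0.004 and 0.004 m and y of gauge in the frame of seat_c between -0.042 and 0.042 m and value of joint pin between 0.004 and 0.007 m and angle between gauge's own z axis and vertical below 0.06 rad and contact force between gauge and seat_c above 5 N))), for 0.4 s.
At the end, for the whole second after the job is handed in: the gauge stands upright (within 0.08 rad) on the holder's ledges, inside its rim, released and at rest, and its red rider shows the depth of the slot in front of the salt cellar to within 1.5 mm (((horizontal distance between seat_a and salt_cellar below 0.125 m and value of joint rider between 0.0005 and 0.0035 m) or (horizontal distance between seat_b and salt_cellar below 0.125 m and value of joint rider between 0.0075 and 0.0105 m) or (horizontal distance between seat_c and salt_cellar below 0.125 m and value of joint rider between 0.004 and 0.007 m)) and z of gauge in the frame of holder between 0.0275 and 0.0325 m and x of gauge in the frame of holder between -0.012 and 0.012 m and y of gauge in the frame of holder between -0.016 and 0.016 m and angle between gauge's own z axis and vertical below 0.08 rad and linear speed of gauge below 0.02 m/s); the robot touches nothing.
It fails at once if the salt cellar, jar, infuser or grinder is shifted more than 20 mm or tipped over (distance of any of salt_cellar, jar, infuser, grinder from where it was at the start of the episode above 0.02 m or angle between any of salt_cellar, jar, infuser, grinder's own z axis and vertical above 0.35 rad).
It fails at once if the gauge is leaned on: more than 20 N on a silicone seat (contact force between gauge and seat_a above 20 N or contact force between gauge and seat_b above 20 N or contact force between gauge and seat_c above 20 N).
It fails at once if the gauge is dropped or rammed into its holder (more than 20 N) (contact force between gauge and holder above 20 N).
It fails at once if the hand knocks the drawer or a seat (more than 10 N) (contact force between any of the arm, the fingers and drawer above 10 N or contact force between any of the arm, the fingers and seat_a above 10 N or contact force between any of the arm, the fingers and seat_b above 10 N or contact force between any of the arm, the fingers and seat_c above 10 N).
It also fails if it takes over 54 s, if anything falls off the work surface, if the arm or the gripper's body presses on something with over 40 N, if the wrist force passes 120 N, or if a joint passes its speed limit or range.

ROBOT

A 6-joint arm with a two-finger parallel gripper is mounted at the origin on the work surface. World frame = base frame: x ahead of the robot, y to its left, z up, the work surface at z = 0. Lengths are in mm, angles in rad, forces in N, time in s.
With the tool pointing down it reaches from about 400 to 925 mm from the base axis. Payload 12.5 kg.
Tool frame: the origin (TCP) lies midway between the tips of the shut fingers; the grasp point (between the pads) lies 19 mm behind it (env.tcp_to_grasp is the distance from the TCP to the grasp point, in mm); z points along the fingers, y is the line along which they close (so a half turn about z gives the same grasp; the last joint's range is limited). The gripper opens to 95 mm and grips with 3 to 60 N. Pads are 20 mm wide; open, the fingers measure 119 mm over their backs; the gripper's body (75 mm by 180 mm) begins 59 mm behind the grasp point.
Start: joints at [1.207, 0.491, 1.559, -0, 1.092, -0.106], TCP at [159.328, 604.369, 214.661] pointing down, gripper open.
Joint ranges: [-3.1, 3.1], [-0.84, 2.19], [0.05, 2.79], [-1.13, 4.28], [0.06, 2.93], [-2.69, 2.69]. Speed limits (rad/s): [2.22, 2.22, 2.79, 3.14, 3.14, 3.14].

INTERFACE

Orientations are given as [roll, pitch, yaw] about the fixed x, y, z axes, in that order (R = Rz(yaw) Ry(pitch) Rx(roll)).
In Python, from cell import env gives the robot as it stands. The module is installed in compiled form; this text tells all that it offers.
- The arm moves only by the tool step_arm, never from a script. Its argument "plan" is a list that holds one entry, the list of rows, each a list of 5 numbers: the shift along the tool's x, y, z in mm, then the turn about the tool's z in degrees, then the opening, from -1 (shut) to 1 (fully open). A call has 1 to 8 rows; each row is the pose to reach, as a shift and turn from the pose commanded when the call began, along the tool's axes at that moment; what a row does not reach only later rows make up. A row lasts 1/12 s, in which the tool goes at most 41.7 mm and 7.16 degrees, less where a joint would pass 70% of its speed; a pose out of reach is approached as far as the arm can. A call with a gripper value outside its range is refused whole. The fingers move at their own pace and stop on an object; the grip force is fixed at half the most. Time passes only in rows, so rows that repeat a pose let the fingers close. It gives the time, the measured TCP pose, the force, the opening and the grip force at its end, in the units of the state.
- env.state(): the state, without advancing time (a new reading comes with each control period).
- env.read_camera(name): name is "scene" or "top" or "wrist"; returns the picture (384x512x3 uint8, blue, green, red); there is no depth.
- env.get_calibration(name): a dict with "K" (3x3 intrinsics, pixels), "extrinsics" (4x4, takes a point from world to camera coordinates). Camera axes: x right, y up, looking along -z (the intrinsics and any distortion apply to the point x, -y, -z); pixel columns grow to the right and rows downward; lengths in mm; the calibration is good to about 2 mm. A picture is of the moment at which its call begins: read the wrist's pose just before it. get_calibration takes no time and is no camera call; for the wrist camera it gives the pose at the moment of the call.
- env.job_done(): hands the job in; it is judged then, once.
The state is a dict: "t": time; "joints": joint angles; "qvel": joint speeds; "tau": joint torques, N m; "eef_pos": TCP position; "tcp_rot": TCP orientation; "ft_force": force on the tool from outside, world axes, zero at the start; "moment": the same for the moment, N m; "opening": opening from 0.0 (shut) to 1.0 (fully open); "grip_force": force on a finger pad.
Only numpy, scipy, OpenCV 4.12 (cv2) and the standard library are available. Lean on these libraries where they do the work, as an engineer would, in place of code of your own. Each camera call takes 0.05 s, during which the arm holds its last target. There are 200 camera calls.

## Working session

There is one attempt and no reset: what is moved stays moved. The work goes in short steps, Python scripts to look and compute and a tool call to move; the robot and the scene stay as the last step left them, time stands still between calls to the robot, and variables do not carry over. Pictures are saved under pics/ and viewed, at most 10 in all, crops included, and the job is handed in when it is done.

Besides the shell and the picture viewer there is one more tool, called after "Call:" by a JSON object that holds its "method" and its "body". step_arm: Moves the arm, as the interface text tells. Its arguments: {"type":"object","properties":{"plan":{"type":"array"}},"required":["plan"]}

```bash
mkdir -p pics; cat > h.py <<'E'
import numpy as np, cv2
from cell import env
def cal(n):
    c=env.get_calibration(n); return np.array(c["K"],float),np.array(c["extrinsics"],float)
def ray(n,uv,c=None):
    K,E=c or cal(n); R,t=E[:3,:3],E[:3,3]
    d=np.linalg.inv(K)@[uv[0],uv[1],1]; d=R.T@(d*[1,-1,-1]); return -R.T@t,d/np.linalg.norm(d)
def onz(n,uv,z,c=None):
    o,d=ray(n,uv,c); return o+d*(z-o[2])/d[2]
def proj(n,p,c=None):
    K,E=c or cal(n); q=E[:3,:3]@np.array(p,float)+E[:3,3]; q=K@(q*[1,-1,-1]); return q[:2]/q[2]
def tri(r1,r2):
    (o1,d1),(o2,d2)=r1,r2
    s=np.linalg.lstsq(np.c_[d1,-d2],o2-o1,rcond=None)[0]
    a,b=o1+s[0]*d1,o2+s[1]*d2; return (a+b)/2,np.linalg.norm(a-b)
E
python3 - <<'E'
from h import *
print(env.get_calibration("top").keys(),env.state())
a=env.read_camera("top");b=env.read_camera("scene")
cv2.imwrite("pics/top.png",a);cv2.imwrite("pics/scene.png",b)
for n in("top","scene"):
  K,E=cal(n);print(K,-E[:3,:3].T@E[:3,3],E[:3,:3])
E
```

```text
dict_keys(['K', 'extrinsics']) {'t': 0.0, 'joints': array([ 1.20740936e+00,  4.91576700e-01,  1.55945658e+00,  1.50312365e-05,
        1.09167059e+00, -1.05575332e-01]), 'qvel': array([-0.00105472,  0.00027433, -0.0008358 ,  0.00096314, -0.00012458,
        0.00179642]), 'tau': array([ 7.89700025e-04, -6.12625337e+01, -2.58191603e+01,  6.92489860e-02,
        4.80671972e-02, -7.26210260e-05]), 'eef_pos': array([159.22738163, 604.1299532 , 214.04863805]), 'tcp_rot': array([-3.14048903e+00, -1.30355698e-04,  2.88377401e+00]), 'ft_force': array([-0.15408041,  0.68243661,  0.57368341]), 'moment': array([-0.00522795,  0.02533188, -0.00766716]), 'grip_force': 0.0, 'opening': 1.0016048537921733}
[[458.77978328   0.         256.89446134]
 [  0.         458.77978328 192.39414605]
 [  0.           0.           1.        ]] [ 465.63127931   -6.9461331  1193.9228475 ] [[-0.02713169 -0.9995745  -0.01070909]
 [ 0.98552889 -0.02854056  0.16708755]
 [-0.1673221  -0.00602075  0.9858839 ]]
[[372.39748425   0.         264.05155679]
 [  0.         372.39748425 184.439173  ]
 [  0.           0.           1.        ]] [1127.22495715  515.40135232  588.65165056] [[-0.7460414   0.66565631  0.01799753]
 [-0.40161662 -0.47134573  0.78519889]
 [ 0.53115565  0.57856277  0.61898206]]
```

View pics/top.png

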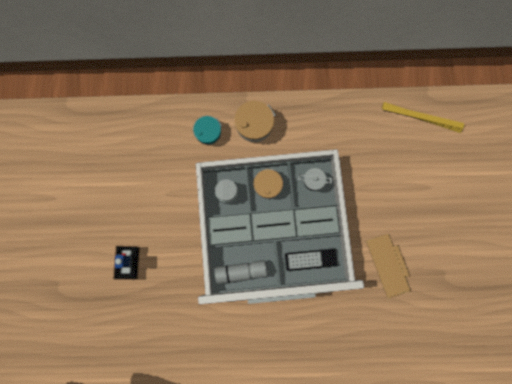

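View pics/scene.png

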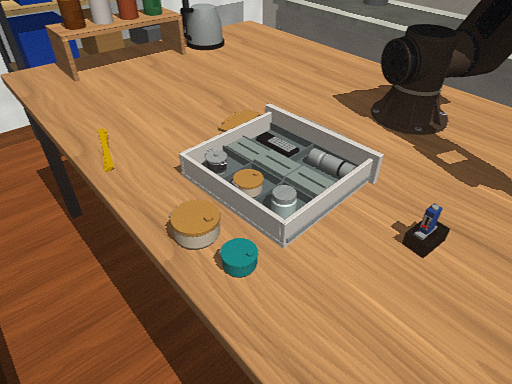

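Top view: the bamboo-lidded cellars are at (268,184), in the middle back cell, and at (255,120), on the worktop and larger. The turquoise one is at (207,130). The one in the drawer is not turquoise and is the smaller bamboo one, so it fits, and the seat in front of it is the middle one at (273,225). The gauge stands in the holder at (126,262). I'll confirm this in one crop.

```bash
python3 - <<'E'
from h import *
a=cv2.imread("pics/top.png")
A=cv2.resize(a[95:305,195:365],None,fx=2.8,fy=2.8,interpolation=cv2.INTER_CUBIC)
B=cv2.resize(a[235:290,100:155],None,fx=5,fy=5,interpolation=cv2.INTER_CUBIC)
s=cv2.imread("pics/scene.png");C=cv2.resize(s[195:260,395:460],(275,275),interpolation=cv2.INTER_CUBIC)
o=np.zeros((588,476+275,3),np.uint8);o[:A.shape[0],:476]=A[:,:476];o[:275,476:]=B;o[290:565,476:]=C
cv2.imwrite("pics/crop1.png",o)
for uv,z in(((268,184),56),((255,120),70),((230,229),45),((273,225),45),((317,221),45),((126,262),60)):print(uv,onz("top",uv,z).round(0))
E
```

```text
(268, 184) [679. -29.  56.]
(255, 120) [844.  -0.  70.]
(230, 229) [570.  70.  45.]
(273, 225) [577. -38.  45.]
(317, 221) [ 583. -149.   45.]
(126, 262) [494. 325.  60.]
```

View pics/crop1.png

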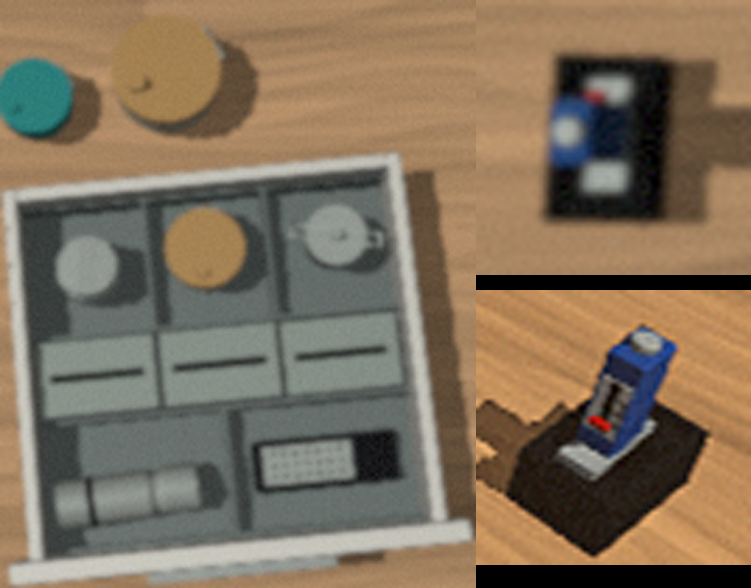

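The crop confirms it: the cellar is in the middle back cell at about (679,-29), and the middle seat at (577,-38) is about 102 mm in front of it. The gauge is in the holder with its red rider on the far (+x) side. Next I work out the move that brings the wrist camera over the holder.

```bash
cat >> h.py <<'E'
from scipy.spatial.transform import Rotation as Ro
def toolR(): return Ro.from_euler("xyz",env.state()["tcp_rot"]).as_matrix()
def shift(p):
    s=env.state(); return (toolR().T@(np.array(p)-s["eef_pos"])).round(1)
def box(m):
    c=max(cv2.findContours(m,cv2.RETR_EXTERNAL,cv2.CHAIN_APPROX_NONE)[0],key=cv2.contourArea); return c
E
python3 - <<'E'
from h import *
K,E=cal("wrist");s=env.state();R=toolR()
print(K,"cam in tool",R.T@(-E[:3,:3].T@E[:3,3]-s["eef_pos"]),"look",R.T@(-E[2,:3]),"up",R.T@E[1,:3])
print(shift([440,325,240]),shift([480,325,240]))
E
```

```text
[[305.25824981   0.         259.63093827]
 [  0.         305.25824981 190.4283996 ]
 [  0.           0.           1.        ]] cam in tool [ 6.66406236e+01 -1.04576841e-01 -1.69607300e+02] look [-0.23774404  0.00102613  0.9713273 ] up [ 9.71327240e-01 -8.59705556e-04  2.37744934e-01]
[-342.7 -198.4  -25.7] [-381.3 -188.2  -25.7]
```

Call:
{"method": "step_arm", "body": {"plan": [[[-40,-20,-4,-3,1],[-80,-40,-8,-6,1],[-120,-60,-12,-9,1],[-155,-80,-16,-12,1],[-190,-100,-20,-15,1],[-225,-115,-25,-15,1],[-260,-132,-25,-15,1],[-295,-150,-25,-15,1]]]}}

```text
t: 0.77
eef_pos: [407.7, 382.6, 239.9]
tcp_rot: [3.141, 0.0, -3.138]
ft_force: [-0.3, -0.1, 0.4]
opening: 1.001
grip_force: 0.0
```

```bash
python3 - <<'E'
from h import *
print(env.state()["eef_pos"],env.state()["tcp_rot"],shift([480,325,240]))
E
```

```text
[407.70766191 382.55675974 239.90558913] [ 3.14124580e+00  3.84429781e-04 -3.13755764e+00] [-72.1 -57.8  -0.1]
```

```bash
python3 - <<'E'
from h import *
import pickle
c=cal("wrist");i=env.read_camera("wrist");cv2.imwrite("pics/w1.png",i);pickle.dump(c,open("w1.pkl","wb"))
E
```

Call:
{"method": "step_arm", "body": {"plan": [[[-36,-29,0,0,1],[-72,-58,0,0,1],[-72,-58,0,0,1],[-72,-58,0,0,1]]]}}

```text
t: 1.15
eef_pos: [480.3, 324.6, 239.1]
tcp_rot: [-3.141, -0.0, -3.141]
ft_force: [-1.1, -0.3, -0.8]
opening: 0.999
grip_force: 0.0
```

```bash
python3 - <<'E'
from h import *
import pickle
c=cal("wrist");i=env.read_camera("wrist");cv2.imwrite("pics/w2.png",i);pickle.dump(c,open("w2.pkl","wb"))
a=cv2.imread("pics/w1.png")
cv2.imwrite("pics/w12.png",np.hstack([cv2.resize(a,(400,300)),cv2.resize(i,(400,300))]))
for n in("w1","w2"):
  im=cv2.imread(f"pics/{n}.png");h=cv2.cvtColor(im,cv2.COLOR_BGR2HSV)
  blk=cv2.morphologyEx((h[...,2]<40).astype(np.uint8),cv2.MORPH_OPEN,np.ones((3,3)))
  blue=cv2.inRange(h,(100,120,50),(130,255,255));red=cv2.inRange(h,(0,150,120),(6,255,255))
  for nm,m in(("black",blk),("blue",blue),("red",red)):
    k,_,st,ce=cv2.connectedComponentsWithStats(m)
    print(n,nm,[(st[j].tolist(),ce[j].round(1).tolist()) for j in range(1,k) if st[j,4]>15])
E
```

```text
w1 black [([6, 196, 7, 24, 88], [9.1, 207.8]), ([206, 198, 40, 54, 1229], [228.1, 218.9]), ([86, 214, 93, 40, 1345], [153.0, 239.7]), ([341, 215, 53, 38, 1189], [360.5, 238.2]), ([0, 221, 512, 163, 51226], [241.6, 322.0]), ([417, 250, 18, 4, 66], [425.7, 251.5])]
w1 blue [([207, 228, 22, 22, 404], [218.9, 239.4])]
w1 red []
w2 black [([44, 137, 12, 32, 128], [48.1, 152.8]), ([250, 156, 9, 55, 417], [253.9, 184.4]), ([267, 163, 23, 49, 507], [282.1, 187.6]), ([86, 214, 93, 40, 1360], [153.0, 239.8]), ([341, 215, 53, 37, 1167], [360.2, 237.9]), ([0, 223, 512, 161, 48088], [227.6, 319.2]), ([417, 250, 17, 4, 66], [425.0, 251.5]), ([401, 348, 111, 36, 2454], [465.6, 371.2])]
w2 blue [([258, 173, 21, 36, 507], [268.0, 189.5])]
w2 red []
```

View pics/w12.png

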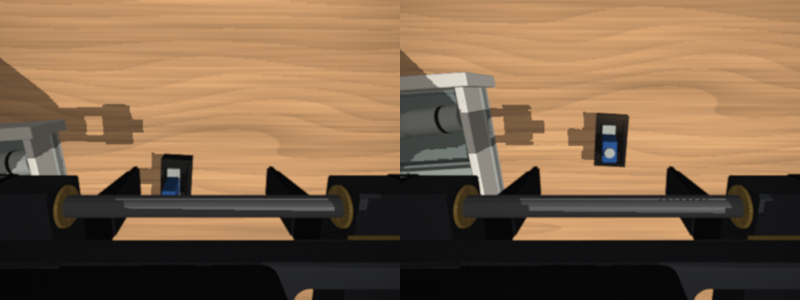

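w2 shows the holder at full-resolution pixel (270,180), with the button at about (268,196). The image's up direction points toward the robot and the fingers hide the lower half. I'll take a second, further-out view for triangulation.

Call:
{"method": "step_arm", "body": {"plan": [[[-40,0,10,0,1],[-60,30,20,0,1],[-60,40,30,0,1],[-60,40,30,0,1],[-60,40,30,0,1]]]}}

```text
t: 1.62
eef_pos: [536.6, 367.6, 208.8]
tcp_rot: [-3.141, -0.002, -3.135]
ft_force: [0.2, -0.1, 0.5]
opening: 0.998
grip_force: 0.0
```

```bash
python3 - <<'E'
from h import *
import pickle
c=cal("wrist");i=env.read_camera("wrist");cv2.imwrite("pics/w3.png",i);pickle.dump(c,open("w3.pkl","wb"))
a=cv2.imread("pics/w2.png")
p=onz("wrist",(0,0),0);u,v=proj("wrist",[494,325,40],c).astype(int);print(u,v)
A=cv2.resize(a[140:220,230:310],(400,400),interpolation=cv2.INTER_CUBIC)
u0,v0=u-40,max(v-40,0);B=cv2.resize(i[v0:v0+80,u0:u0+80],(400,400),interpolation=cv2.INTER_CUBIC)
print(u0,v0);cv2.imwrite("pics/w23.png",np.hstack([A,B]))
E
```

```text
220 138
180 98
```

View pics/w23.png

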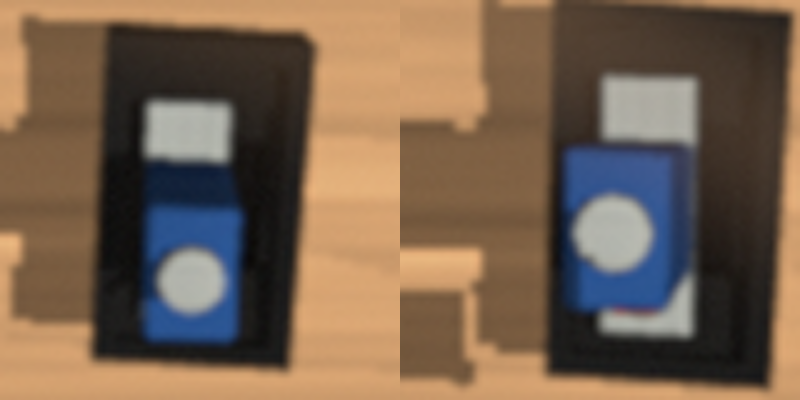

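```bash
python3 - <<'E'
from h import *
import pickle
c2=pickle.load(open("w2.pkl","rb"));c3=pickle.load(open("w3.pkl","rb"))
P2=lambda p:(np.array(p)+.5)/5-.5+[230,140]
P3=lambda p:(np.array(p)-[400,0]+.5)/5-.5+[180,98]
T={"button":((191,280),(613,233)),"footNL":((145,102),(602,76)),"footNR":((232,102),(698,76)),
"hNL":((108,28),(555,3)),"hNR":((313,40),(790,12)),"hFL":((93,358),(548,373)),"hFR":((290,368),(770,385))}
for k,(a,b) in T.items():
  p,e=tri(ray("w",P2(a),c2),ray("w",P3(b),c3));print(k,p.round(1),round(e,1))
print("button@101",onz("w",P2((191,280)),101,c2),onz("w",P3((613,233)),101,c3))
f=[onz("w",P3(p),36,c3) for p in((602,76),(698,76),(693,337),(600,336))]
print("foot",np.round(f,1),np.mean(f,0));
h=[onz("w",P3(p),35,c3) for p in((555,3),(790,12),(770,385),(548,373))]
print("holder",np.round(h,1),np.mean(h,0))
t=cal("top");s=cal("scene")
h=[onz("w",P2(p),35,c2) for p in((108,28),(313,40),(290,368),(93,358))]
print("holder2",np.round(h,1),np.mean(h,0))
E
```

```text
button [495.1 333.4  98.6] 0.1
footNL [466.9 323.7  32.4] 0.1
footNR [466.6 345.   34.3] 0.2
hNL [450.3 313.4  23.7] 2.4
hNR [452.4 365.2  25.8] 0.8
hFL [532.6 310.2  34.9] 0.2
hFR [535.1 360.9  35.2] 0.0
button@101 [494.47397565 333.39032517 101.        ] [494.96420067 333.68253833 101.        ]
foot [[466.9 324.2  36. ]
 [466.7 345.   36. ]
 [524.  343.4  36. ]
 [523.9 322.4  36. ]] [495.36876331 333.75291229  36.        ]
holder [[451.7 314.2  35. ]
 [453.1 365.   35. ]
 [535.1 360.9  35. ]
 [532.7 310.2  35. ]] [493.14352008 337.56652514  35.        ]
holder2 [[448.5 314.6  35. ]
 [451.3 364.5  35. ]
 [535.1 360.9  35. ]
 [532.5 310.3  35. ]] [491.84131788 337.59268638  35.        ]
```

Gauge origin is about (495.2, 333.6) with yaw about -1.7°. The foot measures 57 x 21 mm, with its top at about 34 and the button at about 99, close to the text (36 and 101). The holder centre is about (492.5, 337.6), yaw -2.8°. I'll approach above the gauge.

Call:
{"method": "step_arm", "body": {"plan": [[[20,-17,0,1,1],[40,-34,0,2,1],[41,-34,30,2,1],[41,-34,60,2,1],[41,-34,80,2,1],[41,-34,80,2,1],[41,-34,80,2,1]]]}}

```text
t: 2.25
eef_pos: [497.0, 332.3, 130.4]
tcp_rot: [-3.141, -0.0, 3.111]
ft_force: [-0.0, -0.4, 1.2]
opening: 1.0
grip_force: 0.0
```

```bash
python3 - <<'E'
from h import *
print(env.state()["eef_pos"],env.state()["tcp_rot"],env.state()["ft_force"],shift([495.2,333.6,51]))
E
```

```text
[497.0433491  332.3115116  130.41283143] [-3.14141160e+00 -3.65999036e-04  3.11087160e+00] [-0.00828722 -0.3631809   1.21774257] [ 1.9  1.2 79.4]
```

Call:
{"method": "step_arm", "body": {"plan": [[[2,1,30,0,1],[2,1,60,0,1],[2,1,79,0,1],[2,1,79,0,1],[2,1,79,0,0],[2,1,79,0,-0.3],[2,1,79,0,-0.5],[2,1,79,0,-0.55]]]}}

```text
t: 2.92
eef_pos: [496.2, 333.9, 52.4]
tcp_rot: [3.14, 0.002, 3.111]
ft_force: [0.7, -0.3, -0.1]
opening: 0.773
grip_force: 0.0
```

Call:
{"method": "step_arm", "body": {"plan": [[[0,0,0,0,-0.8],[0,0,0,0,-1],[0,0,0,0,-1],[0,0,0,0,-1],[0,0,0,0,-1],[0,0,0,0,-1]]]}}

```text
t: 3.42
eef_pos: [495.6, 333.5, 50.6]
tcp_rot: [3.142, -0.0, 3.111]
ft_force: [0.3, 1.1, -0.3]
opening: 0.351
grip_force: 0.0
```

Call:
{"method": "step_arm", "body": {"plan": [[[0,0,0,0,-1],[0,0,0,0,-1],[0,0,0,0,-1],[0,0,0,0,-1],[0,0,0,0,-1],[0,0,0,0,-1]]]}}

```text
t: 3.92
eef_pos: [495.6, 333.5, 50.7]
tcp_rot: [3.142, 0.0, 3.111]
ft_force: [-0.2, -0.8, -0.4]
opening: 0.209
grip_force: 30.0
```

Call:
{"method": "step_arm", "body": {"plan": [[[0,0,-5,0,-1],[0,0,-15,0,-1],[0,0,-50,0,-1],[0,0,-90,0,-1],[0,0,-130,0,-1],[0,0,-170,0,-1],[0,0,-170,0,-1],[0,0,-170,0,-1]]]}}

```text
t: 4.58
eef_pos: [496.1, 333.8, 223.7]
tcp_rot: [3.139, 0.004, 3.111]
ft_force: [0.0, 0.2, -2.2]
opening: 0.21
grip_force: 30.0
```

Call:
{"method": "step_arm", "body": {"plan": [[[-5,-30,0,0,-1],[-20,-65,0,0,-1],[-35,-100,0,0,-1],[-50,-135,0,0,-1],[-65,-170,0,0,-1],[-80,-205,0,0,-1],[-95,-240,0,0,-1],[-110,-275,0,0,-1]]]}}

```text
t: 5.25
eef_pos: [596.7, 53.4, 219.4]
tcp_rot: [3.142, -0.002, 3.111]
ft_force: [1.9, 0.4, -1.4]
opening: 0.211
grip_force: 30.0
```

Call:
{"method": "step_arm", "body": {"plan": [[[-15,-30,0,0,-1],[-30,-60,0,0,-1],[-30,-90,0,0,-1],[-30,-90,0,0,-1],[-30,-90,0,0,-1],[-30,-90,0,0,-1]]]}}

```text
t: 5.75
eef_pos: [623.7, -35.2, 219.7]
tcp_rot: [3.141, -0.002, 3.11]
ft_force: [0.2, 0.0, -0.8]
opening: 0.206
grip_force: 30.0
```

```bash
python3 - <<'E'
from h import *
import pickle
s=env.state();print(s["eef_pos"],s["tcp_rot"],s["ft_force"])
c=cal("wrist");i=env.read_camera("wrist");cv2.imwrite("pics/w4.png",i);pickle.dump(c,open("w4.pkl","wb"))
cv2.imwrite("pics/w4b.png",cv2.resize(i,(800,600)))
print(proj("w",[577,-38,45],c))
E
```

```text
[623.65276455 -35.1579637  219.73655284] [ 3.14105955e+00 -1.78720991e-03  3.11038239e+00] [ 0.19004772  0.00915874 -0.79643841]
[255.42578771 134.57517503]
```

View pics/w4b.png

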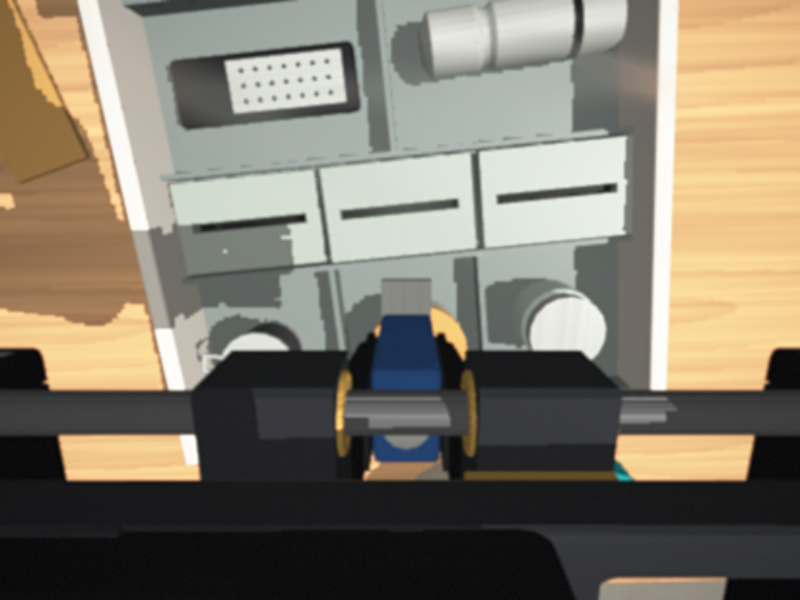

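The middle seat's slot runs from (342,214) to (458,203) in the 800-wide view. The gauge is held upright, with its foot's near end at (382-432,280). One more view will give the triangulation.

Call:
{"method": "step_arm", "body": {"plan": [[[-10,35,0,0,-1],[-15,70,0,0,-1],[-15,70,0,0,-1],[-15,70,0,0,-1],[-15,70,0,0,-1],[-15,70,0,0,-1]]]}}

```text
t: 6.3
eef_pos: [641.1, 33.8, 220.6]
tcp_rot: [-3.142, -0.0, 3.111]
ft_force: [-0.6, 0.1, -1.5]
opening: 0.209
grip_force: 30.0
```

```bash
cat > slot.py <<'E'
from h import *
import pickle
def slot(im,c,p=(577,-38,45)):
    u,v=proj("w",p,c).astype(int)
    g=cv2.cvtColor(im,cv2.COLOR_BGR2GRAY)
    r=g[v-28:v+28,u-46:u+46]
    th=0.6*np.median(r); m=(r<th).astype(np.uint8)
    k,l,st,ce=cv2.connectedComponentsWithStats(m)
    out=None
    for j in range(1,k):
        x,y,w,h,a=st[j]
        if x>0 and y>0 and x+w<92 and y+h<56 and a>60 and w>40: out=j
    if out is None: print(st[1:],ce[1:]);return
    pts=np.argwhere(l==out)[:,::-1].astype(np.float32)+[u-46,v-28]
    (cx,cy),_,_=cv2.minAreaRect(pts.astype(np.float32)); 
    vx,vy,x0,y0=cv2.fitLine(pts.astype(np.float32),cv2.DIST_L2,0,.01,.01).ravel()
    t=(pts-[x0,y0])@[vx,vy]; d=np.array([vx,vy]); o=np.array([x0,y0])
    a,b=o+d*(t.min()-.5),o+d*(t.max()+.5)
    return (a,b) if a[0]<b[0] else (b,a)
E
python3 - <<'E'
from slot import *
c=cal("wrist");i=env.read_camera("wrist");cv2.imwrite("pics/w5.png",i);pickle.dump(c,open("w5.pkl","wb"))
c4=pickle.load(open("w4.pkl","rb"));S4=slot(cv2.imread("pics/w4.png"),c4);S5=slot(i,c)
print(S4,S5)
P=[]
for a,b in zip(S4,S5):
  p,e=tri(ray("w",a,c4),ray("w",b,c));P.append(p);print(p.round(1),round(e,2))
P=np.array(P);d=P[1]-P[0];print("mid",P.mean(0),"len",np.linalg.norm(d),"yaw of normal deg",np.degrees(np.arctan2(-d[0]*np.sign(d[1]),abs(d[1]))))
for z in(39,45,52):
  print(z,[np.mean([onz("w",q,z,cc) for q in S],0).round(1) for S,cc in((S4,c4),(S5,c))],[np.linalg.norm(onz("w",S[0],z,cc)-onz("w",S[1],z,cc)).round(1) for S,cc in((S4,c4),(S5,c))])
E
```

```text
(array([217.62531664, 137.26152829]), array([292.67026015, 129.65433666])) (array([154.45869332, 122.61301385]), array([229.61061703, 115.07829308]))
[578.6 -80.1  45.2] 0.21
[572.8   3.3  46.2] 0.01
mid [575.69340912 -38.4168953   45.72053881] len 83.6201403261066 yaw of normal deg 3.9213221779364593
39 [array([576.1, -38.5,  39. ]), array([575.7, -39.8,  39. ])] [np.float64(85.3), np.float64(85.0)]
45 [array([575.8, -38.4,  45. ]), array([575.6, -38.5,  45. ])] [np.float64(83.8), np.float64(83.5)]
52 [array([575.4, -38.3,  52. ]), array([575.6, -37. ,  52. ])] [np.float64(82.1), np.float64(81.8)]
```

```bash
python3 - <<'E'
from slot import *
for n in("w4","w5"):
  c=pickle.load(open(n+".pkl","rb"));im=cv2.imread(f"pics/{n}.png")
  g=cv2.cvtColor(im,cv2.COLOR_BGR2GRAY).astype(int)
  print(n,"col260",g[172:206,260].tolist()); print("row185",g[185,236:286].tolist())
  K,E=c;o=-E[:3,:3].T@E[:3,3];print("cam",o.round(1))
  for uv in((244.5,179.2),(276.5,179.2)):
    for z in(199.5,205.5): print(uv,onz("w",uv,z,c).round(1))
s=env.state();print(s["eef_pos"],s["tcp_rot"],shift([575.7,-38.4,130]))
E
```

```text
w4 col260 [172, 172, 172, 173, 172, 160, 126, 112, 127, 136, 137, 137, 135, 136, 136, 136, 136, 136, 136, 135, 136, 135, 135, 135, 135, 135, 136, 136, 122, 87, 52, 42, 43, 44]
row185 [170, 170, 170, 171, 171, 171, 169, 162, 145, 137, 138, 139, 139, 137, 135, 137, 136, 137, 137, 137, 135, 134, 133, 135, 136, 137, 137, 135, 137, 137, 134, 133, 133, 134, 135, 135, 137, 136, 134, 144, 163, 172, 174, 173, 174, 174, 174, 173, 173, 174]
cam [557.3 -33.3 389.5]
(244.5, 179.2) [595.9 -43.8 199.5]
(244.5, 179.2) [594.6 -43.4 205.5]
(276.5, 179.2) [596.5 -23.5 199.5]
(276.5, 179.2) [595.2 -23.8 205.5]
w5 col260 [93, 93, 93, 92, 94, 91, 91, 102, 120, 128, 128, 127, 127, 127, 126, 127, 127, 127, 127, 128, 127, 127, 127, 126, 125, 126, 127, 126, 115, 82, 48, 39, 41, 41]
row185 [162, 151, 119, 95, 91, 91, 94, 104, 118, 127, 130, 129, 129, 127, 127, 127, 128, 128, 128, 129, 127, 126, 125, 126, 127, 128, 127, 126, 128, 127, 125, 125, 125, 126, 126, 127, 128, 127, 127, 124, 127, 131, 125, 104, 100, 131, 173, 204, 219, 223]
cam [574.5  35.8 390.3]
(244.5, 179.2) [613.5  25.1 199.5]
(244.5, 179.2) [612.3  25.5 205.5]
(276.5, 179.2) [614.1  45.5 199.5]
(276.5, 179.2) [612.9  45.2 205.5]
[641.16769015  33.4798135  220.69369861] [-3.14157288e+00 -2.77909079e-05  3.11035608e+00] [ 63.2 -73.9  90.7]
```

Relative to the TCP, the held foot's centre reads within ±0.5 mm in x. The slot middle is (575.7,-38.4), length 83.6 (text 84), and the seat top is at about z 46-50. I'll hover over it with a yaw of +3.9°.

Call:
{"method": "step_arm", "body": {"plan": [[[20,-25,20,-2,-1],[40,-50,45,-4,-1],[63,-74,70,-5.6,-1],[63,-74,91,-5.6,-1],[63,-74,110,-5.6,-1],[63,-74,122,-5.6,-1],[63,-74,125,-5.6,-1],[63,-74,125,-5.6,-1]]]}}

```text
t: 7.02
eef_pos: [575.8, -38.7, 95.1]
tcp_rot: [3.141, -0.001, -3.076]
ft_force: [-0.0, 0.2, -1.3]
opening: 0.21
grip_force: 30.0
```

```bash
python3 - <<'E'
from slot import *
s=env.state();print(s["eef_pos"],s["tcp_rot"],s["ft_force"],shift([575.7,-38.4,95]))
c=cal("wrist");i=env.read_camera("wrist");cv2.imwrite("pics/w6.png",i);pickle.dump(c,open("w6.pkl","wb"))
cv2.imwrite("pics/w6b.png",cv2.resize(i[90:290,130:390],None,fx=3,fy=3,interpolation=cv2.INTER_CUBIC))
E
```

```text
[575.82137804 -38.68017047  95.13968207] [ 3.14125125e+00 -1.16878739e-03 -3.07563943e+00] [-0.00817801  0.19052023 -1.27190674] [0.1 0.3 0.1]
```

View pics/w6b.png

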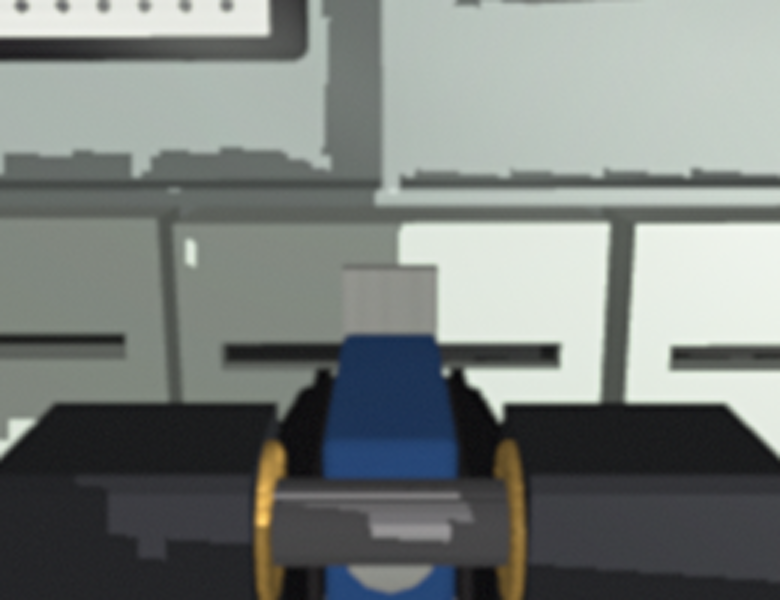

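At hover, the slot shows on both sides of the gauge (crop rows 344-367), parallel to the foot, whose end is at crop row 265. Next I check x against this view.

```bash
python3 - <<'E'
from slot import *
c=pickle.load(open("w6.pkl","rb"));im=cv2.imread("pics/w6.png");g=cv2.cvtColor(im,cv2.COLOR_BGR2GRAY).astype(int)
for x in(212,222,230,292,300,310):print(x,g[198:220,x].tolist())
print(g[172:184,260].tolist())
f=lambda x,y:((x+.5)/3-.5+130,(y+.5)/3-.5+90)
for z in(45,48,50):
  for y in(344,355,367):print(z,y,[onz("w",f(x,y),z,c).round(1)[:2] for x in(250,390,540)])
print("foot end",onz("w",f(390,265),74.5,c).round(1), "slot ends",[onz("w",f(x,355),z,c).round(1) for z in(45,50) for x in(224,559)])
E
```

```text
212 [133, 133, 133, 134, 132, 123, 91, 51, 30, 29, 29, 39, 63, 88, 102, 116, 130, 134, 132, 133, 134, 133]
222 [133, 133, 134, 133, 134, 120, 82, 40, 30, 29, 30, 40, 65, 88, 101, 117, 130, 133, 134, 133, 133, 133]
230 [133, 133, 133, 135, 134, 121, 81, 40, 31, 32, 29, 40, 64, 88, 102, 117, 129, 134, 134, 134, 124, 98]
292 [228, 228, 228, 229, 231, 213, 145, 74, 51, 52, 48, 46, 67, 94, 141, 196, 226, 229, 228, 228, 229, 229]
300 [229, 229, 229, 230, 231, 214, 146, 76, 51, 53, 54, 57, 71, 94, 141, 198, 227, 229, 228, 227, 228, 228]
310 [230, 230, 230, 231, 233, 215, 144, 65, 37, 39, 39, 48, 69, 94, 141, 199, 228, 231, 229, 228, 228, 228]
[134, 134, 132, 133, 133, 127, 113, 116, 136, 144, 144, 143]
45 344 [array([576. , -73.5]), array([573.6, -38.6]), array([571.1,  -1.2])]
45 355 [array([578.8, -73.4]), array([576.5, -38.4]), array([574. ,  -0.9])]
45 367 [array([582. , -73.3]), array([579.6, -38.2]), array([ 5.771e+02, -5.000e-01])]
48 344 [array([575.1, -73.1]), array([572.8, -38.6]), array([570.3,  -1.7])]
48 355 [array([577.9, -73. ]), array([575.6, -38.4]), array([573.1,  -1.4])]
48 367 [array([581. , -72.9]), array([578.7, -38.2]), array([576.2,  -1.1])]
50 344 [array([574.4, -72.8]), array([572.2, -38.7]), array([569.7,  -2.1])]
50 355 [array([577.3, -72.7]), array([575. , -38.5]), array([572.5,  -1.8])]
50 367 [array([580.3, -72.6]), array([578. , -38.3]), array([575.6,  -1.5])]
foot end [547.6 -40.4  74.5] slot ends [array([579.3, -79.9,  45. ]), array([573.7,   3.9,  45. ]), array([577.7, -79. ,  50. ]), array([572.2,   2.8,  50. ])]
```

Slot mid is x≈575.6 and the foot centre ≈575.6, so they are aligned. I'll descend in stages, watching the force.

Call:
{"method": "step_arm", "body": {"plan": [[[0,0,4,0,-1],[0,0,8,0,-1],[0,0,11,0,-1],[0,0,13,0,-1],[0,0,13,0,-1],[0,0,13,0,-1],[0,0,13,0,-1]]]}}

```text
t: 7.65
eef_pos: [576.2, -38.1, 82.7]
tcp_rot: [3.142, 0.0, -3.075]
ft_force: [-0.7, -0.1, -1.3]
opening: 0.208
grip_force: 30.0
```

```bash
python3 - <<'E'
from h import *
F=[]
for _ in range(4): F.append(env.state()["ft_force"].round(2).tolist()); env.read_camera("top")
print(F,env.state()["eef_pos"])
E
```

```text
[[-0.73, -0.09, -1.32], [0.15, -0.83, -1.5], [-0.56, -0.58, -1.36], [-0.29, -0.59, -1.43]] [576.19832896 -38.13108254  82.72924588]
```

Call:
{"method": "step_arm", "body": {"plan": [[[0,0,2,0,-1],[0,0,4,0,-1],[0,0,6,0,-1],[0,0,6,0,-1],[0,0,6,0,-1],[0,0,6,0,-1]]]}}

```text
t: 8.35
eef_pos: [576.2, -38.1, 76.7]
tcp_rot: [3.142, 0.0, -3.075]
ft_force: [-0.7, 0.8, -0.5]
opening: 0.212
grip_force: 30.0
```

Call:
{"method": "step_arm", "body": {"plan": [[[0,0,1,0,-1],[0,0,2,0,-1],[0,0,2,0,-1],[0,0,2,0,-1],[0,0,2,0,-1]]]}}

```text
t: 8.77
eef_pos: [576.2, -38.1, 74.6]
tcp_rot: [3.142, 0.0, -3.075]
ft_force: [-0.7, 0.0, 0.2]
opening: 0.211
grip_force: 30.0
```

Call:
{"method": "step_arm", "body": {"plan": [[[0,0,0.5,0,-1],[0,0,1,0,-1],[0,0,1.5,0,-1],[0,0,2,0,-1],[0,0,2,0,-1],[0,0,2,0,-1]]]}}

```text
t: 9.27
eef_pos: [576.1, -38.1, 72.6]
tcp_rot: [3.142, 0.0, -3.075]
ft_force: [0.1, -0.1, 0.9]
opening: 0.208
grip_force: 30.0
```

Call:
{"method": "step_arm", "body": {"plan": [[[0,0,0.5,0,-1],[0,0,1,0,-1],[0,0,1,0,-1],[0,0,1,0,-1],[0,0,1,0,-1]]]}}

```text
t: 9.68
eef_pos: [576.2, -38.1, 71.6]
tcp_rot: [3.142, 0.0, -3.075]
ft_force: [0.3, -1.1, -0.2]
opening: 0.208
grip_force: 30.0
```

Call:
{"method": "step_arm", "body": {"plan": [[[0,0,0.5,0,-1],[0,0,1,0,-1],[0,0,1,0,-1],[0,0,1,0,-1],[0,0,1,0,-1]]]}}

```text
t: 10.1
eef_pos: [576.1, -38.1, 70.6]
tcp_rot: [3.142, 0.0, -3.075]
ft_force: [-0.4, -0.0, 1.0]
opening: 0.206
grip_force: 30.0
```

Call:
{"method": "step_arm", "body": {"plan": [[[0,0,0.4,0,-1],[0,0,0.4,0,-1],[0,0,0.4,0,-1],[0,0,0.4,0,-1]]]}}

```text
t: 10.43
eef_pos: [576.1, -38.1, 70.2]
tcp_rot: [3.142, 0.0, -3.075]
ft_force: [-0.5, -1.0, 0.6]
opening: 0.207
grip_force: 30.0
```

Call:
{"method": "step_arm", "body": {"plan": [[[0,0,0.5,0,-1],[0,0,0.5,0,-1],[0,0,0.5,0,-1],[0,0,0.5,0,-1]]]}}

```text
t: 10.77
eef_pos: [576.2, -38.1, 69.7]
tcp_rot: [3.142, 0.0, -3.075]
ft_force: [-0.3, 0.5, 0.8]
opening: 0.212
grip_force: 30.0
```

Call:
{"method": "step_arm", "body": {"plan": [[[0,0,0.5,0,-1],[0,0,0.5,0,-1],[0,0,0.5,0,-1],[0,0,0.5,0,-1]]]}}

```text
t: 11.1
eef_pos: [576.2, -38.1, 69.3]
tcp_rot: [3.142, 0.0, -3.075]
ft_force: [0.0, -0.6, 3.3]
opening: 0.211
grip_force: 30.0
```

Call:
{"method": "step_arm", "body": {"plan": [[[0,0,0.3,0,-1],[0,0,0.3,0,-1],[0,0,0.3,0,-1]]]}}

```text
t: 11.35
eef_pos: [576.1, -38.1, 69.1]
tcp_rot: [3.142, 0.0, -3.075]
ft_force: [-0.2, -0.5, 5.9]
opening: 0.206
grip_force: 30.0
```

Call:
{"method": "step_arm", "body": {"plan": [[[0,0,0.3,0,-1],[0,0,0.3,0,-1],[0,0,0.3,0,-1]]]}}

```text
t: 11.6
eef_pos: [576.2, -38.1, 69.0]
tcp_rot: [3.142, 0.0, -3.075]
ft_force: [-0.5, -0.3, 6.6]
opening: 0.208
grip_force: 30.0
```

Call:
{"method": "step_arm", "body": {"plan": [[[0,0,0.4,0,-1],[0,0,0.4,0,-1],[0,0,0.4,0,-1],[0,0,0.4,0,-1]]]}}

```text
t: 11.93
eef_pos: [576.2, -38.1, 68.8]
tcp_rot: [-3.142, 0.0, -3.075]
ft_force: [-1.9, 0.5, 9.8]
opening: 0.208
grip_force: 30.0
```

Call:
{"method": "step_arm", "body": {"plan": [[[0,0,0.1,0,-1],[0,0,0.1,0,-1],[0,0,0.1,0,-1],[0,0,0.1,0,-1],[0,0,0.1,0,-1],[0,0,0.1,0,-1],[0,0,0.1,0,-1],[0,0,0.1,0,-1]]]}}

```text
t: 12.6
eef_pos: [576.2, -38.1, 68.7]
tcp_rot: [-3.142, 0.0, -3.075]
ft_force: [-2.6, -0.3, 9.4]
opening: 0.212
grip_force: 30.0
```

Call:
{"method": "step_arm", "body": {"plan": [[[0,0,0,0,-1],[0,0,0,0,-1],[0,0,0,0,-1],[0,0,0,0,-1],[0,0,0,0,-1],[0,0,0,0,-1]]]}}

```text
t: 13.1
eef_pos: [576.2, -38.1, 68.7]
tcp_rot: [-3.142, 0.0, -3.075]
ft_force: [-1.6, -0.9, 9.2]
opening: 0.207
grip_force: 30.0
```

The foot was held flat at about 10 N for over a second. Contact came at a foot height of about 49, and the pin travelled about 8-9 mm. Now I lift and return to the holder.

Call:
{"method": "step_arm", "body": {"plan": [[[0,0,-3,0,-1],[0,0,-10,0,-1],[0,0,-30,0,-1],[0,0,-60,0,-1],[0,0,-100,0,-1],[0,0,-140,0,-1],[0,0,-150,0,-1],[0,0,-150,0,-1]]]}}

```text
t: 13.77
eef_pos: [576.9, -38.2, 221.2]
tcp_rot: [-3.14, 0.005, -3.075]
ft_force: [0.4, 0.2, -1.6]
opening: 0.207
grip_force: 30.0
```

Call:
{"method": "step_arm", "body": {"plan": [[[5,20,0,1,-1],[10,50,0,2,-1],[15,85,0,3,-1],[20,120,0,4,-1],[26,155,0,5,-1],[31,190,0,5.5,-1],[36,225,0,5.5,-1],[41,260,0,5.5,-1]]]}}

```text
t: 14.43
eef_pos: [516.4, 219.9, 215.9]
tcp_rot: [-3.141, -0.003, 3.112]
ft_force: [0.2, -0.4, -0.7]
opening: 0.207
grip_force: 30.0
```

```bash
python3 - <<'E'
from h import *
s=env.state();print(s["eef_pos"],s["tcp_rot"],s["ft_force"],shift([495.6,333.5,130]))
E
```

```text
[516.36075383 219.89019996 215.94719747] [-3.14054575 -0.00335033  3.11227028] [ 0.15005609 -0.35006131 -0.65658235] [ 23.8 113.   85.9]
```

Call:
{"method": "step_arm", "body": {"plan": [[[8,38,0,0,-1],[16,76,10,0,-1],[24,108,30,0,-1],[25,113,60,0,-1],[25,113,86,0,-1],[25,113,88,0,-1],[25,113,88,0,-1]]]}}

```text
t: 15.02
eef_pos: [494.9, 331.6, 127.7]
tcp_rot: [-3.139, -0.005, 3.113]
ft_force: [-0.3, 1.2, -0.0]
opening: 0.212
grip_force: 30.0
```

```bash
python3 - <<'E'
from h import *
s=env.state();print(s["eef_pos"],s["tcp_rot"],s["ft_force"],shift([495.6,333.5,51]))
i=env.read_camera("scene");cv2.imwrite("pics/s2.png",i)
u,v=proj("scene",[495,333,120]).astype(int)
cv2.imwrite("pics/s2c.png",cv2.resize(i[v-50:v+70,u-60:u+60],(600,600),interpolation=cv2.INTER_CUBIC))
E
```

```text
[494.94426323 331.62511192 127.73161407] [-3.13900181 -0.00473207  3.11258087] [-0.26612736  1.15387098 -0.0299747 ] [-1.   2.1 76.7]
```

View pics/s2c.png

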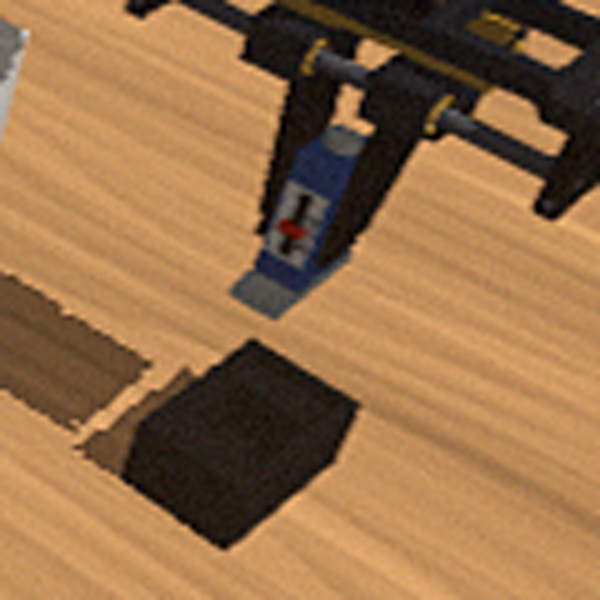

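The rider now sits mid-scale at (290,230), up from its bottom position. I'll lower gently toward the original spot.

Call:
{"method": "step_arm", "body": {"plan": [[[0,1,20,0,-1],[0,1,40,0,-1],[0,1,55,0,-1],[0,1,65,0,-1],[0,1,70,0,-1],[0,1,70,0,-1],[0,1,70,0,-1]]]}}

```text
t: 15.65
eef_pos: [496.8, 333.3, 61.1]
tcp_rot: [3.141, 0.001, 3.112]
ft_force: [0.4, -0.5, -1.1]
opening: 0.211
grip_force: 30.0
```

```bash
python3 - <<'E'
from h import *
s=env.state();print(s["eef_pos"],s["tcp_rot"],s["ft_force"],shift([495.6,333.5,51]))
E
```

```text
[496.75266728 333.3289557   61.07968838] [3.14089726e+00 1.08986705e-03 3.11212374e+00] [ 0.44524551 -0.52688187 -1.07869598] [ 1.2  0.1 10.1]
```

Call:
{"method": "step_arm", "body": {"plan": [[[2,1.5,3,0,-1],[2,1.5,6,0,-1],[2,1.5,8,0,-1],[2,1.5,9,0,-1],[2,1.5,9,0,-1],[2,1.5,9,0,-1]]]}}

```text
t: 16.15
eef_pos: [494.2, 334.8, 51.1]
tcp_rot: [3.142, -0.0, 3.112]
ft_force: [0.6, -0.3, -1.4]
opening: 0.206
grip_force: 30.0
```

Call:
{"method": "step_arm", "body": {"plan": [[[0,0,0.5,0,-1],[0,0,1,0,-1],[0,0,1,0,-1],[0,0,1,0,-1]]]}}

```text
t: 16.48
eef_pos: [494.4, 334.8, 50.4]
tcp_rot: [3.141, 0.0, 3.112]
ft_force: [-1.4, 0.1, 2.8]
opening: 0.211
grip_force: 30.0
```

Contact is at about 4 N, with the foot on the ledges. Releasing.

Call:
{"method": "step_arm", "body": {"plan": [[[0,0,0,0,-0.4],[0,0,0,0,-0.2],[0,0,0,0,0.2],[0,0,0,0,0.5],[0,0,0,0,0.8],[0,0,0,0,1],[0,0,0,0,1],[0,0,0,0,1]]]}}

```text
t: 17.15
eef_pos: [494.2, 334.8, 50.1]
tcp_rot: [3.142, -0.0, 3.112]
ft_force: [0.4, 0.4, -0.7]
opening: 0.709
grip_force: 0.0
```

Call:
{"method": "step_arm", "body": {"plan": [[[0,0,0,0,1],[0,0,0,0,1],[0,0,0,0,1],[0,0,0,0,1],[0,0,0,0,1],[0,0,0,0,1]]]}}

```text
t: 17.65
eef_pos: [494.2, 334.8, 50.2]
tcp_rot: [3.141, 0.0, 3.112]
ft_force: [0.1, 0.5, -0.6]
opening: 0.995
grip_force: 0.0
```

Call:
{"method": "step_arm", "body": {"plan": [[[0,0,-20,0,1],[0,0,-60,0,1],[0,0,-100,0,1],[0,0,-140,0,1],[0,0,-180,0,1],[-30,0,-190,0,1],[-50,0,-190,0,1],[-50,0,-190,0,1]]]}}

```text
t: 18.32
eef_pos: [547.0, 333.1, 241.1]
tcp_rot: [3.14, 0.003, 3.111]
ft_force: [0.6, 0.4, -1.1]
opening: 0.997
grip_force: 0.0
```

```bash
python3 - <<'E'
from h import *
s=env.state();print(s["eef_pos"],s["ft_force"])
a=env.read_camera("scene");c=cal("wrist");b=env.read_camera("wrist");cv2.imwrite("pics/w7.png",b)
u,v=proj("scene",[495,333,60]).astype(int)
A=cv2.resize(a[v-35:v+35,u-35:u+35],(400,400),interpolation=cv2.INTER_CUBIC)
u,v=proj("w",[495,335,60],c).astype(int);v0=max(v-40,0);B=cv2.resize(b[v0:v0+80,u-40:u+40],(400,400),interpolation=cv2.INTER_CUBIC)
print(u-40,v0);cv2.imwrite("pics/end.png",np.hstack([A,B]))
for k in((213,233),):pass
np.save("c7.npy",np.array([*c[0].ravel(),*c[1].ravel()]))
E
```

```text
[547.0496465  333.05789023 241.10739167] [ 0.55902289  0.42835781 -1.07626411]
219 90
```

View pics/end.png

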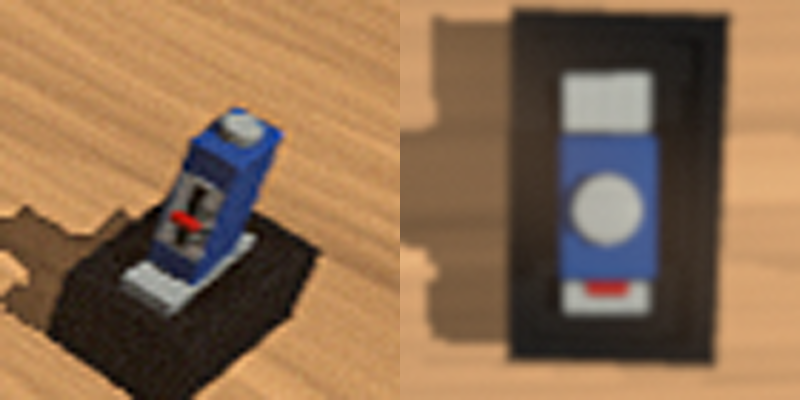

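The gauge stands upright and centred within the rim, free of the gripper, with the rider mid-scale. I'll check the rider height numerically, then hand in.

```bash
python3 - <<'E'
from h import *
a0=cv2.imread("pics/scene.png");a1=env.read_camera("scene");z=[]
for a in(a0,a1):
  h=cv2.cvtColor(a,cv2.COLOR_BGR2HSV)[190:265,390:465];m=(cv2.inRange(h,(0,150,110),(8,255,255))|cv2.inRange(h,(172,150,110),(180,255,255)))
  ys,xs=np.nonzero(m);uv=(xs.mean()+390,ys.mean()+190)
  o,d=ray("scene",uv);n=d[:2];t=((np.array([514,334.5])-o[:2])@n)/(n@n);z.append((o+t*d).round(1));print(len(xs),uv,z[-1])
E
```

```text
9 (np.float64(424.22222222222223), np.float64(225.88888888888889)) [514.3 333.4  58.3]
9 (np.float64(426.22222222222223), np.float64(222.88888888888889)) [513.9 334.7  67.5]
```

The rider rose about 9.2 mm, so the slot is about 7 mm deep, consistent with the felt travel. Handing in.

```bash
python3 -c "
from cell import env
print(env.job_done())"
```

```text
the job is handed in; nothing more can be done
None
```

The slot in front of the salt cellar is about 7 mm deep; the gauge is back upright in its holder with the red rider showing about 9 mm of travel (16 mm minus depth), nothing else was touched, and the job is handed in, but no verdict came back.

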